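Clamp the polishing barrel in the vise and screw its lid home

TASK

The small polishing barrel stands loose in the blue bench vise with its orange lid only partly screwed on. Crank the vise shut until it grips the barrel firmly enough to keep it from turning, then screw the lid clockwise until it is fully home. Leave the barrel clamped upright and do not disturb the pliers, tape roll and hammer.

Things in the scene. Friction and masses are not known exactly. Their poses are not given: they have to be found in the camera images.
- vise: Blue machine vise fixed to the bench, 100 mm wide (x), screw along y. Origin: centre of its underside on the bench. Bed under the barrel 45 mm high, y = -130 to 70 mm; fixed jaw at the -y end, 105 mm high, gripping face at y = -100 mm; end plate at y = 50 to 70 mm, 103 mm high. Feet 22 mm high reach to x = -80 and 80 mm. The crank stands out of the +y end.
- jaw: Blue moving jaw, 96 mm wide, 34 mm thick, top 105 mm above the bench. Origin: on its gripping face (which looks to vise -y), 46 mm above the bench; axes as the vise. It advances 16 mm towards the fixed jaw per turn of the crank (jaw opening 96 mm at crank 0). The screw holds it where it is left.
- crank (a joint): Crank angle, rad. 0: handle straight up, vise open. Grows (closing) clockwise seen from vise +y: from the top to vise -x, then down; stop at 14.1. Friction 0.3 N m (9 N at the handle) also keeps it clamped when let go. Once the barrel is pinched between both jaws the effort rises as it turns on; at about 14 N at the handle the barrel is held firmly.
- crank_grip (a point): Centre of the red crank handle, a freely spinning sleeve 17 mm across and 62 mm long, lying parallel to the vise's y axis, running round a circle of 35 mm radius in a vertical plane. This point's own axes spin with the sleeve: use only the position.
- crank_center (a point): Fixed centre of the circle on which crank_grip runs: on the screw axis, 75 mm above the bench, 132 mm from the vise origin along vise +y. Axes as the vise.
- barrel: Grey round polishing barrel with two black bands and a yellow neck, 70 mm in diameter, 0.3 to 0.55 kg, upright and loose between the jaws. Origin: centre of its underside, z up. Body wall to 72 mm, sloping shoulder to 81 mm, then the neck with the lid. Unclamped it spins with the lid.
- lid (a joint): How far the orange lid is unscrewed, in rad: 0 is fully home (a stop), grows anticlockwise from above, at most 5.2. The lid turns on the barrel's upright axis, sinks 1.5 mm per rad as it is screwed down, and cannot come off. It drags with about 0.3 N m; at the stop the twist needed shoots up.
- lid_top (a point): Centre of the top of the round orange lid: 58 mm in diameter, 26 mm tall, with a white line on top; the yellow neck shows beneath it while unscrewed. When home the top is 110 mm above the barrel's underside. x axis along the white line (turns with the lid), z up.
- pliers: Bystander: pliers with blue handles, 155 mm long, lying flat. Origin near the middle.
- tape: Bystander: pale tape roll 72 mm across, 25 mm tall. Origin: centre of its underside.
- hammer: Bystander: hammer, 200 mm long, lying flat along its x axis. Origin at its middle on the bench.
Mind the look-alikes: they are no part of the job. Of the things like the barrel, leave any that is turquoise; of the rest the larger one is meant.

How it is judged:
By the outcome, as a careful person would: the job done as asked, in the order asked, and still so for the second after the job is handed in, with the robot touching nothing.
It also fails if it takes over 72 s, if anything falls off the work surface, if the arm or the gripper's body presses on something with over 40 N, if the wrist force passes 120 N, or if a joint passes its speed limit or range.

ROBOT

A 6-joint arm with a two-finger parallel gripper is mounted at the origin on the work surface. World frame = base frame: x ahead of the robot, y to its left, z up, the work surface at z = 0. Lengths are in mm, angles in rad, forces in N, time in s.
With the tool pointing down it reaches from about 300 to 775 mm from the base axis. Payload 14.6 kg.
Tool frame: the origin (TCP) lies on the centre line of the jaws, within the pads' length; the fingertips stand manip.tcp_to_tips ahead of it and the grasp point (between the pads) lies 5 mm behind it (manip.tcp_to_tips is the distance from the TCP to the fingertips, in mm); z points along the fingers, y is the direction in which the jaws open and shut (so a half turn about z gives the same grasp; the last joint's range is limited). The gripper opens to 94 mm and grips with 3 to 60 N. Pads are 16 mm wide; open, the fingers measure 119 mm over their backs; the gripper's body (75 mm by 177 mm) begins 78 mm behind the grasp point.
Start: joints at [1.057, 0.3, 1.521, -0, 1.321, -0.067], TCP at [237.641, 496, 219.446] pointing down, gripper open.
Joint ranges: [-3.03, 3.03], [-0.79, 2.21], [0.23, 2.52], [-1.04, 4.18], [0, 3.07], [-2.55, 2.55]. Speed limits (rad/s): [2.22, 2.22, 2.57, 3.14, 3.14, 3.14].

INTERFACE

Orientations are given as [roll, pitch, yaw] about the fixed x, y, z axes, in that order (R = Rz(yaw) Ry(pitch) Rx(roll)).
In Python, from cell import manip, optics, workorder gives the robot as it stands. The module is installed in compiled form; this text tells all that it offers.
- The arm moves only by the tool jog_arm, never from a script. Its argument "deltas" is text: rows parted by semicolons, each of 5 numbers parted by spaces: the shift along the tool's x, y, z in mm, then the turn about the tool's z in rad, then the finger opening in mm, from 0 to 94. In form: tx ty tz twist grip; .... A call has exactly 10 rows; each row is the pose to reach, as a shift and turn from the pose commanded when the call began, along the tool's axes at that moment; what a row does not reach only later rows make up. A row lasts 1/8 s, in which the tool goes at most 62.5 mm and 10.7 degrees, less where a joint would pass 70% of its speed; a pose out of reach is approached as far as the arm can. A call with a gripper value outside its range is refused whole. The fingers move at their own pace and stop on an object; "squeeze" is the grip in N (left out, the last holds). Time passes only in rows, so rows that repeat a pose let the fingers close, or fill a call up. It gives the time, the measured TCP pose, the force and the opening at its end, in the units of the state.
- manip.read_state(): the state, without advancing time (a new reading comes with each control period).
- optics.camera(name): name is "scene" or "side" or "wrist"; returns (picture, depth): 384x512x3 uint8, red, green, blue; 384x512 float32, mm along the optical axis (not along the pixel's ray), 0 where there is no reading.
- optics.get_calibration(name): a dict with "intrinsics" (3x3 intrinsics, pixels), "R" (3x3) and "t" (3): a world point X has camera coordinates R X + t; the wrist camera has in their place "hand_eye" (4x4, takes a point from camera to tool coordinates, whose origin is the TCP and whose axes are the flange's). Camera axes: x right, y down, z forward; pixel columns grow to the right and rows downward; lengths in mm; the calibration is good to about 2 mm. The wrist camera is an equidistant fisheye: a pixel r from the principal point sees the ray r / f radians off the axis. A picture is of the moment at which its call begins: read the wrist's pose just before it. get_calibration takes no time and is no camera call.
- workorder.sign_off(): hands the job in, once; it reports no verdict.
The state is a dict: "clock": time; "joints": joint angles; "qd": joint speeds; "effort": joint torques, N m; "eef_pos": TCP position; "eef_rot": TCP orientation; "wrist_force": force on the tool from outside, world axes, zero at the start; "moment": the same for the moment, N m; "finger_gap": finger opening in mm.
Only numpy, scipy, OpenCV 4.12 (cv2) and the standard library are available. Lean on these libraries where they do the work, as an engineer would, in place of code of your own. Each camera call takes 0.05 s, during which the arm holds its last target.

## Working session

There is one attempt and no reset: what is moved stays moved. The work goes in short steps, Python scripts to look and compute and a tool call to move; the robot and the scene stay as the last step left them, time stands still between calls to the robot, and variables do not carry over. Pictures are saved under pics/ and viewed, and the job is handed in when it is done.

Besides the shell and the picture viewer there is one more tool, called in YAML: its name, and indented under it one key for each argument. jog_arm: Moves the arm, as the interface text tells. Its arguments: {"type":"object","properties":{"deltas":{"type":"string"},"squeeze":{"type":"number"}},"required":["deltas"]}

```bash
mkdir -p pics; python3 - <<'E'
from cell import manip, optics, workorder
import cv2, numpy as np
print(manip.read_state(), manip.tcp_to_tips)
for n in ["scene","side","wrist"]:
    p,d=optics.camera(n); cv2.imwrite(f"pics/{n}0.png",p[:,:,::-1]); np.savez(f"{n}0.npz",p=p,d=d)
    print(n,{k:np.round(v,4).tolist() for k,v in optics.get_calibration(n).items()})
E
```

```text
{'clock': 0.0, 'joints': array([ 1.05739639e+00,  3.00500397e-01,  1.52156465e+00, -4.01333176e-05,
        1.32070763e+00, -6.66251845e-02]), 'qd': array([-0.00021547,  0.00225588,  0.00011113,  0.00052463, -0.00085823,
       -0.00034233]), 'effort': array([ 1.72010099e-03, -5.31794930e+01, -3.52750075e+01,  7.09187379e-02,
        2.41974351e-02, -7.66186781e-05]), 'eef_pos': array([237.537066  , 495.79121026, 218.87720543]), 'eef_rot': array([-3.14041266e+00, -3.97742867e-05,  2.69482783e+00]), 'wrist_force': array([-0.06335923,  0.36710636, -0.54835766]), 'moment': array([-0.02367135,  0.00688913,  0.02184325]), 'finger_gap': 93.94236460007373} 14.0
scene {'intrinsics': [[394.7621, 0.0, 252.4072], [0.0, 394.7621, 186.6703], [0.0, 0.0, 1.0]], 'R': [[-0.8474, 0.531, -0.002], [0.3987, 0.6338, -0.6628], [-0.3507, -0.5624, -0.7488]], 't': [435.9594, -118.0348, 1267.5045]}
side {'intrinsics': [[378.9259, 0.0, 254.8044], [0.0, 378.9259, 191.5745], [0.0, 0.0, 1.0]], 'R': [[0.7897, -0.6134, -0.0107], [-0.3202, -0.3972, -0.8601], [0.5233, 0.6826, -0.51]], 't': [-394.2088, 260.7763, 891.4462]}
wrist {'intrinsics': [[297.3186, 0.0, 256.1341], [0.0, 297.3186, 191.0539], [0.0, 0.0, 1.0]], 'hand_eye': [[-0.0004, -0.9689, -0.2476, 73.1334], [1.0, -0.0003, -0.0004, 0.2571], [0.0003, -0.2476, 0.9689, -164.6049], [0.0, 0.0, 0.0, 1.0]]}
```

View pics/scene0.png

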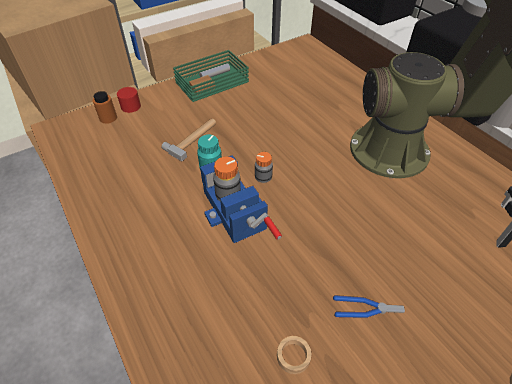

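View pics/side0.png

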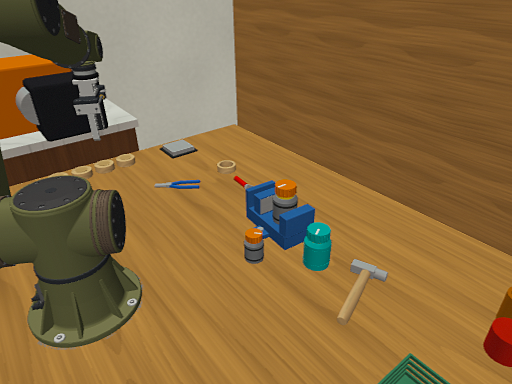

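View pics/wrist0.png

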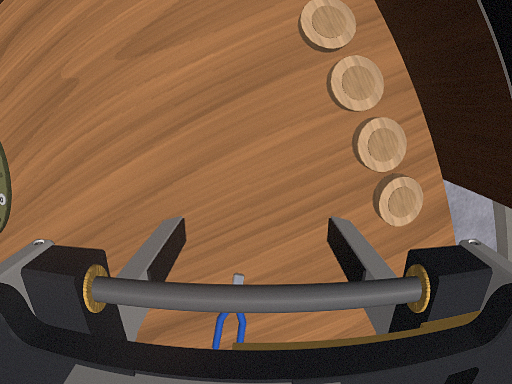

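Candidates: the barrel in the vise, scene (227,175) / side (286,200); a turquoise one, scene (208,150) / side (318,247); a small orange-lidded one, scene (263,166) / side (254,245). I choose the one in the vise: it isn't turquoise and is the larger of the other two. Next I measure it and check it in a crop.

```bash
cat > h.py <<'E'
import numpy as np, cv2
from cell import manip, optics
def cloud(n,d):
    c=optics.get_calibration(n);K=c['intrinsics'];v,u=np.indices(d.shape)
    X=np.stack([(u-K[0,2])/K[0,0]*d,(v-K[1,2])/K[1,1]*d,d],-1)
    return (X-c['t'])@c['R']
def ray(n,u,v):
    c=optics.get_calibration(n);K=c['intrinsics'];R=c['R']
    d=R.T@np.array([(u-K[0,2])/K[0,0],(v-K[1,2])/K[1,1],1]);return -R.T@c['t'],d/np.linalg.norm(d)
def tri(a,b):
    (o1,d1),(o2,d2)=a,b
    s=np.linalg.lstsq(np.stack([d1,-d2],1),o2-o1,rcond=None)[0]
    p,q=o1+s[0]*d1,o2+s[1]*d2;return (p+q)/2,np.linalg.norm(p-q)
E
python3 - <<'E'
from h import *
crops=[]
for n,(u0,u1,v0,v1) in {'scene':(190,290,125,245),'side':(225,335,160,280)}.items():
    z=np.load(n+'0.npz');p,d=z['p'],z['d'];P=cloud(n,d)
    hsv=cv2.cvtColor(p,cv2.COLOR_RGB2HSV);H,S,V=hsv[...,0],hsv[...,1],hsv[...,2]
    box=np.zeros(d.shape,bool);box[v0:v1,u0:u1]=1
    for nm,m in dict(orange=(H>5)&(H<15)&(S>215)&(V>150),red=((H<4)|(H>175))&(S>180)&(V>90),blue=(H>105)&(H<120)&(S>150)).items():
        m=m&box&(d>0); 
        k,l,st,ce=cv2.connectedComponentsWithStats(m.astype(np.uint8))
        for i in range(1,k):
            if st[i,4]<15: continue
            Q=P[l==i]; print(n,nm,st[i],ce[i].round(1),'mean',Q.mean(0).round(0),'lo',np.percentile(Q,3,0).round(0),'hi',np.percentile(Q,97,0).round(0))
            if nm=='orange':
                T=Q[Q[:,2]>np.percentile(Q[:,2],95)-5];print('  top',T.mean(0),(T.min(0)+T.max(0))/2)
            if nm=='blue' and st[i,4]>300:
                T=Q[Q[:,2]>95];print('  top pts',len(T)); 
                r=cv2.minAreaRect(Q[:,:2].astype(np.float32));print(r)
    crops.append(cv2.resize(p[v0:v1,u0:u1,::-1],(390,468),interpolation=cv2.INTER_CUBIC))
cv2.imwrite('pics/crop0.png',np.hstack(crops))
E
```

```text
scene red [264 217  18  22 145] [272.  226.9] mean [529. 111. 101.] lo [520.  82.  95.] hi [535. 139. 105.]
scene blue [ 201  162   66   81 1549] [233.8 205.2] mean [563. -16.  74.] lo [ 505. -147.    9.] hi [617.  50. 108.]
  top pts 774
((548.4198608398438, -42.79713439941406), (201.95689392089844, 158.79075622558594), 65.67156219482422)
side orange [252 240   9   4  15] [255.2 241.8] mean [ 397. -135.   68.] lo [ 388. -138.   64.] hi [ 410. -131.   72.]
  top [ 398.01192359 -135.13905103   69.33739511] [ 399.47944806 -135.06267174   69.42179243]
side red [235 176  12  10  50] [239.8 180.7] mean [522. 105. 100.] lo [516.  80.  95.] hi [528. 131. 104.]
side blue [ 246  182   69   68 1513] [279.4 221.5] mean [514. -91.  57.] lo [ 487. -157.    8.] hi [577.  35. 103.]
  top pts 210
((534.96240234375, -57.133384704589844), (200.5517120361328, 115.31755065917969), 85.63534545898438)
```

View pics/crop0.png

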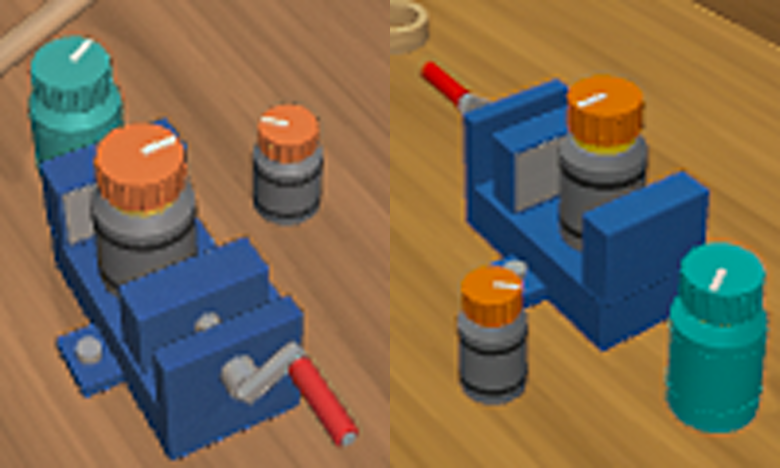

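The crop confirms the target: the grey barrel with orange lid and yellow neck, loose in the vise. The crank handle is tilted off the top. Next come the exact vise yaw, opening, handle and lid.

```bash
python3 - <<'E'
from h import *
for n in ['scene','side']:
    z=np.load(n+'0.npz');p,d=z['p'],z['d'];P=cloud(n,d)
    H,S,V=[cv2.cvtColor(p,cv2.COLOR_RGB2HSV)[...,i].astype(int) for i in range(3)]
    near=(d>0)&(abs(P[...,0]-550)<130)&(P[...,1]>-220)&(P[...,1]<170)
    b=near&(H>100)&(H<125)&(S>120)&(P[...,2]>98)&(P[...,2]<112)
    k,l,st,ce=cv2.connectedComponentsWithStats(b.astype(np.uint8),connectivity=4)
    for i in range(1,k):
        if st[i,4]<25: continue
        Q=P[l==i]; r=cv2.minAreaRect(Q[:,:2].astype(np.float32))
        c,s=Q[:,:2].mean(0),np.linalg.svd(Q[:,:2]-Q[:,:2].mean(0),full_matrices=False)[2][0]
        print(n,'bluetop',st[i],'rect',np.round(r[0],1),np.round(r[1],1),round(r[2],1),'z',Q[:,2].mean().round(1),'pca',np.degrees(np.arctan2(s[1],s[0])).round(1))
    o=near&(H>=4)&(H<16)&(S>190)&(P[...,2]>120)&(P[...,2]<175)
    Q=P[o];zt=np.percentile(Q[:,2],97);v,u=np.nonzero(o)
    T=Q[Q[:,2]>zt-4];cc,rr=cv2.minEnclosingCircle(T[:,:2].astype(np.float32))
    print(n,'lid n',len(Q),'zmax',zt,'topZ',T[:,2].mean(),'circ',cc,rr,'uv',u.mean(),v.mean(),'z5',np.percentile(Q[:,2],3))
    r=near&((H<4)|(H>175))&(S>170)&(V>70)&(P[...,1]>60)
    Q=P[r];c=Q.mean(0);s=np.linalg.svd(Q-c,full_matrices=False)[2][0]
    v,u=np.nonzero(r)
    t=(Q-c)@s
    print(n,'red',len(Q),c.round(1),'dir',s.round(3),'ends',(c+s*np.percentile(t,1)).round(1),(c+s*np.percentile(t,99)).round(1),'uv',u.mean(),v.mean())
    q=near&(P[...,2]>120)
    uvs=np.argwhere(r);rect=cv2.minAreaRect(uvs[:,::-1].astype(np.float32));print('  rect uv',rect)
    globals()[n]=ray(n,rect[0][0],rect[0][1])
    np.save(n+'_lid.npy',o)
print('handle tri',tri(scene,side))
E
```

```text
scene bluetop [200 162  14  14 120] rect [ 567.6 -139.4] [33.1 38.6] 81.5 z 105.7 pca 21.7
scene bluetop [220 186  39  23 424] rect [548.1 -10.2] [35.  94.2] 85.1 z 105.6 pca -5.0
scene bluetop [229 201  38  21 290] rect [551.6  38.6] [23.  98.3] 85.2 z 103.6 pca -4.5
scene lid n 49 zmax 163.7943685541201 topZ 162.10186316660952 circ (545.983642578125, -79.67433166503906) 26.741973876953125 uv 224.3469387755102 167.40816326530611 z5 137.52508623836857
scene red 146 [528.7 111.4 101.3] dir [ 0.071  0.997 -0.007] ends [526.6  81.1 101.5] [530.8 139.9 101. ] uv 272.06164383561645 227.0
  rect uv ((272.1922912597656, 227.03843688964844), (23.02005958557129, 6.37905216217041), 56.3099365234375)
side bluetop [246 181  29  12 130] rect [550.   35.5] [19.  99.4] 85.5 z 102.2 pca 175.6
side bluetop [254 187  21  14 144] rect [536.1 -10.9] [33.  76.5] 88.6 z 104.9 pca -176.7
side bluetop [279 204  36  19 304] rect [ 535.3 -140.5] [35.1 99.5] 84.9 z 104.5 pca 174.6
side lid n 182 zmax 161.42097065722936 topZ 159.919334457306 circ (542.9208984375, -81.48396301269531) 27.646665573120117 uv 284.81868131868134 190.72527472527472 z5 138.08589882999703
side red 50 [522.3 104.8  99.9] dir [-0.09  -0.996  0.006] ends [524.9 133.8  99.8] [520.   79.3 100.1] uv 239.76 180.72
  rect uv ((239.8400115966797, 180.88003540039062), (12.400001525878906, 4.0), 36.869895935058594)
handle tri (array([526.04153273, 109.05757798,  96.12034636]), np.float64(0.6814651550725098))
```

```bash
cat >> h.py <<'E'
def rel(cur,curyaw,tgts):
    """cur xyz, yaw, tool down; tgts rows (x,y,z,yaw) -> tool deltas"""
    c,s=np.cos(curyaw),np.sin(curyaw)
    for x,y,z,w in tgts:
        d=np.array([x,y,z])-cur
        print("%.1f %.1f %.1f %.3f"%(c*d[0]+s*d[1], s*d[0]-c*d[1], -d[2], -(w-curyaw)))
E
python3 -c "
from h import *
rel([237.6,496,219.4],2.6948,[(526.5,112,200,1.485),(526.5,112,150,1.485)])"
```

```text
-426.5 -221.5 19.4 1.210
-426.5 -221.5 69.4 1.210
```

jog_arm:
  deltas: "-43 -22 2 0.12 60; -86 -44 4 0.24 60; -129 -66 6 0.36 60; -172 -88 8 0.48 60; -215 -110 10 0.6 50; -258 -133 12 0.73 50; -301 -155 14 0.85 50; -344 -177 16 0.97 50; -387 -199 18 1.09 50; -426.5 -221.5 19.4 1.21 50"

```text
clock: 1.4
eef_pos: [527.3, 110.5, 199.8]
eef_rot: [-3.141, 0.0, 1.481]
wrist_force: [0.5, 0.3, 0.4]
finger_gap: 49.9
```

```bash
python3 - <<'E'
from h import *
s=manip.read_state();print({k:np.round(v,3) for k,v in s.items()})
p,d=optics.camera('wrist');cv2.imwrite('pics/w1.png',p[:,:,::-1])
E
```

```text
{'clock': np.float64(1.4), 'joints': array([0.139, 0.292, 1.578, 0.   , 1.272, 0.229]), 'qd': array([-0.62 ,  0.291, -0.346,  0.   ,  0.051,  0.338]), 'effort': array([  3.851, -54.772, -32.172,  -0.   ,  -0.072,  -0.78 ]), 'eef_pos': array([527.303, 110.484, 199.764]), 'eef_rot': array([-3.141,  0.   ,  1.481]), 'wrist_force': array([0.522, 0.341, 0.368]), 'moment': array([-0.066,  0.025,  0.003]), 'finger_gap': np.float64(49.933)}
```

View pics/w1.png

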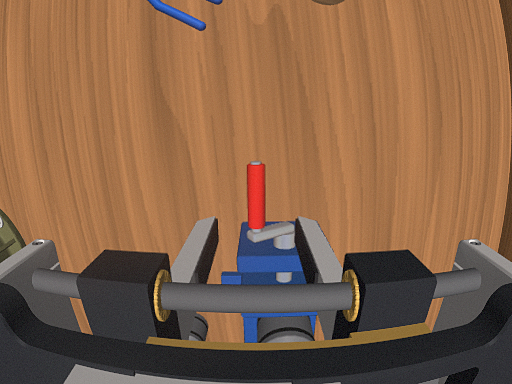

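The wrist view shows the red handle, (256,162) to (258,230), lying centred between the fingers. Next I cast rays onto z=95 as a check.

```bash
cat >> h.py <<'E'
from scipy.spatial.transform import Rotation as Ro
def wray(s,u,v):
    c=optics.get_calibration('wrist');K=c['intrinsics'];X=c['hand_eye']
    a=np.array([(u-K[0,2])/K[0,0],(v-K[1,2])/K[1,1]]);t=np.linalg.norm(a)
    d=np.r_[a/t*np.sin(t),np.cos(t)] if t>1e-9 else np.array([0,0,1.])
    R=Ro.from_euler('xyz',s['eef_rot']).as_matrix()
    return s['eef_pos']+R@X[:3,3], R@X[:3,:3]@d
def onz(r,z): return r[0]+r[1]*(z-r[0][2])/r[1][2]
E
python3 - <<'E'
from h import *
s=dict(eef_pos=np.array([527.3,110.5,199.8]),eef_rot=np.array([-3.141,0,1.481]))
for uv in [(256,162),(258,230),(256.5,196)]:
  print(onz(wray(s,*uv),95))
E
```

```text
[528.5954532  141.45886992  95.        ]
[524.52541288  74.94030118  95.        ]
[526.15373243 109.29059205  95.        ]
```

jog_arm:
  deltas: "0 0 20 0 50; 0 0 45 0 50; 0 0 70 0 50; 0 0 95 0 50; 0 0 110 0 50; 0 0 110 0 30; 0 0 110 0 0; 0 0 110 0 0; 0 0 110 0 0; 0 0 110 0 0"
  squeeze: 25

```text
clock: 2.7
eef_pos: [527.0, 112.0, 90.6]
eef_rot: [3.14, -0.0, 1.485]
wrist_force: [1.9, 0.3, 2.5]
finger_gap: 16.4
```

```bash
python3 - <<'E'
from h import *
s=manip.read_state();print({k:np.round(v,3) for k,v in s.items()})
for n in ['scene']:
  p,d=optics.camera(n);cv2.imwrite('pics/s2.png',cv2.resize(p[110:270,170:340,::-1],(680,600)))
E
```

```text
{'clock': np.float64(2.7), 'joints': array([ 0.141,  0.417,  1.684, -0.   ,  1.039,  0.227]), 'qd': array([ 0.   ,  0.002,  0.001,  0.   ,  0.001, -0.001]), 'effort': array([ 6.5000e-02, -5.3428e+01, -2.8578e+01,  1.1200e-01,  4.6700e-01,
        4.6000e-02]), 'eef_pos': array([527.021, 112.   ,  90.574]), 'eef_rot': array([ 3.14 , -0.   ,  1.485]), 'wrist_force': array([1.92 , 0.325, 2.494]), 'moment': array([-0.027, -0.262,  0.048]), 'finger_gap': np.float64(16.358)}
```

View pics/s2.png

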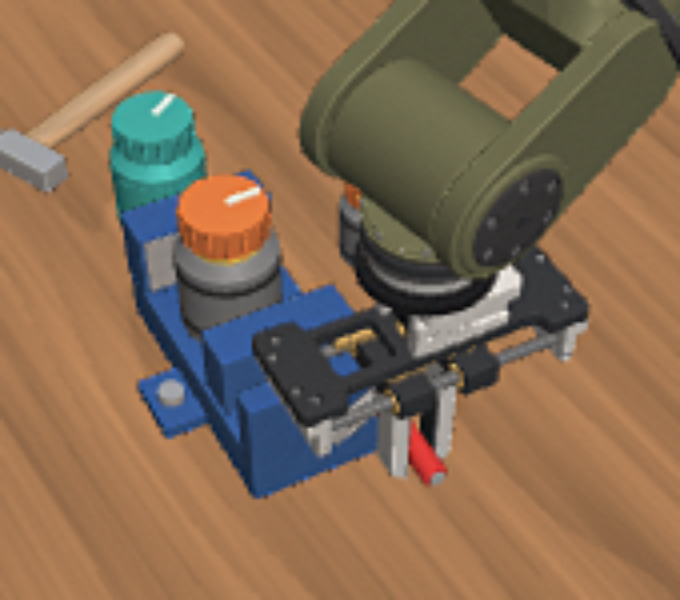

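The handle is gripped (gap 16.4 mm). In tool axes, tool y is vise x and tool z points down. Next I compute the crank circle rows.

```bash
cat >> h.py <<'E'
def arc(p0,step,n=10,r=35):
    return "; ".join("0 %.1f %.1f 0 0"%(-r*(np.sin(p0+step*i)-np.sin(p0)),-r*(np.cos(p0+step*i)-np.cos(p0))) for i in range(1,n+1))
E
python3 -c "
from h import *
print(arc(1.0,.2));print(arc(3.0,.3));print(arc(6.0,.3))"
```

```text
0 -3.2 6.2 0 0; 0 -5.0 13.0 0 0; 0 -5.5 19.9 0 0; 0 -4.6 26.9 0 0; 0 -2.4 33.5 0 0; 0 1.2 39.5 0 0; 0 5.8 44.7 0 0; 0 11.4 48.9 0 0; 0 17.7 51.9 0 0; 0 24.5 53.6 0 0
0 10.5 -0.1 0 0; 0 20.4 -3.3 0 0; 0 29.0 -9.2 0 0; 0 35.4 -17.5 0 0; 0 39.2 -27.3 0 0; 0 39.8 -37.7 0 0; 0 37.3 -47.9 0 0; 0 32.0 -56.9 0 0; 0 24.2 -63.9 0 0; 0 14.7 -68.3 0 0
0 -10.4 -1.4 0 0; 0 -20.7 0.3 0 0; 0 -30.0 5.1 0 0; 0 -37.6 12.3 0 0; 0 -42.6 21.5 0 0; 0 -44.7 31.7 0 0; 0 -43.7 42.1 0 0; 0 -39.7 51.8 0 0; 0 -33.0 59.8 0 0; 0 -24.2 65.5 0 0
```

jog_arm:
  deltas: "0 -3.2 6.2 0 0; 0 -5.0 13.0 0 0; 0 -5.5 19.9 0 0; 0 -4.6 26.9 0 0; 0 -2.4 33.5 0 0; 0 1.2 39.5 0 0; 0 5.8 44.7 0 0; 0 11.4 48.9 0 0; 0 17.7 51.9 0 0; 0 24.5 53.6 0 0"
  squeeze: 40

```text
clock: 4.0
eef_pos: [550.8, 110.0, 37.0]
eef_rot: [-3.141, -0.0, 1.485]
wrist_force: [-6.3, -0.1, 12.7]
finger_gap: 15.5
```

```bash
python3 - <<'E'
from h import *
s=manip.read_state();print({k:np.round(v,3) for k,v in s.items() if k in('eef_pos','wrist_force','moment','finger_gap')})
p,d=optics.camera('scene');cv2.imwrite('pics/s3.png',cv2.resize(p[110:270,170:340,::-1],(680,600)))
E
```

```text
{'eef_pos': array([550.802, 110.028,  36.951]), 'wrist_force': array([-6.326, -0.134, 12.729]), 'moment': array([-0.01 ,  1.356, -0.039]), 'finger_gap': np.float64(15.528)}
```

View pics/s3.png

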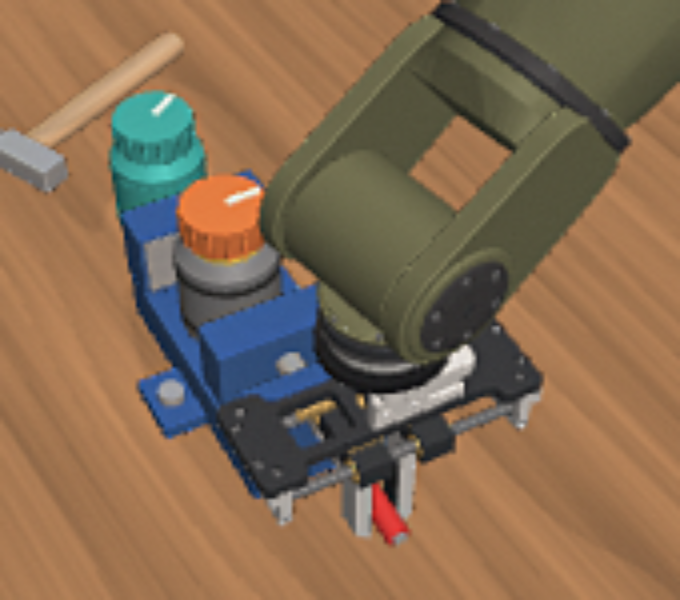

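The jaw is advancing. Slight upward load, so I bias the next arc about 1 mm up.

jog_arm:
  deltas: "0 10.5 -1 0 0; 0 20.4 -4.3 0 0; 0 29.0 -10.2 0 0; 0 35.4 -18.5 0 0; 0 39.2 -28.3 0 0; 0 39.8 -38.7 0 0; 0 37.3 -48.9 0 0; 0 32.0 -57.9 0 0; 0 24.2 -64.9 0 0; 0 14.7 -69.3 0 0"

```text
clock: 5.3
eef_pos: [566.3, 108.9, 106.0]
eef_rot: [3.139, -0.001, 1.485]
wrist_force: [8.6, 1.0, -6.3]
finger_gap: 16.1
```

```bash
python3 - <<'E'
from h import *
s=manip.read_state();print({k:np.round(v,3) for k,v in s.items() if k in('eef_pos','wrist_force','moment','finger_gap')})
p,d=optics.camera('scene');cv2.imwrite('pics/s4.png',cv2.resize(p[110:270,170:340,::-1],(680,600)))
E
```

```text
{'eef_pos': array([566.289, 108.851, 105.995]), 'wrist_force': array([ 8.637,  0.953, -6.299]), 'moment': array([ 0.303, -1.411, -0.006]), 'finger_gap': np.float64(16.091)}
```

View pics/s4.png

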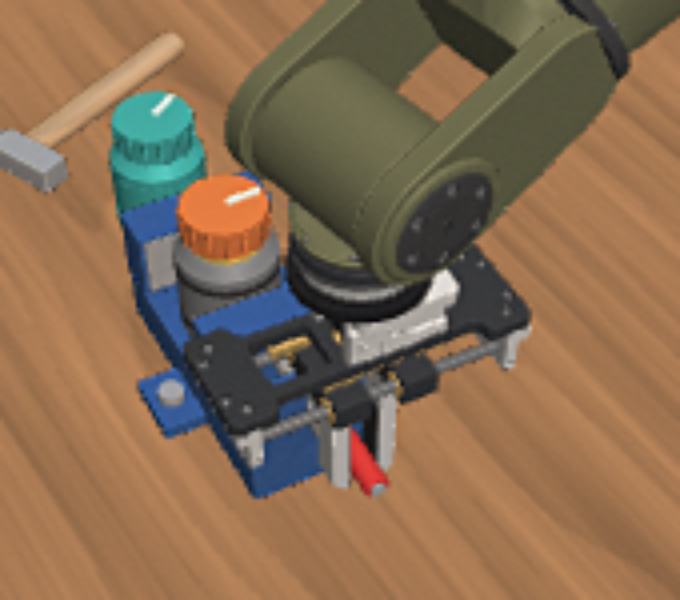

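jog_arm:
  deltas: "0 -10.4 -0.9 0 0; 0 -20.7 0.8 0 0; 0 -30.0 5.6 0 0; 0 -37.6 12.8 0 0; 0 -42.6 22 0 0; 0 -44.7 32.2 0 0; 0 -43.7 42.6 0 0; 0 -39.7 52.3 0 0; 0 -33.0 60.3 0 0; 0 -24.2 66 0 0"

```text
clock: 6.6
eef_pos: [541.4, 110.8, 40.0]
eef_rot: [-3.141, -0.0, 1.485]
wrist_force: [-5.7, 0.5, 12.2]
finger_gap: 15.7
```

```bash
python3 - <<'E'
from h import *
s=manip.read_state();print({k:np.round(v,3) for k,v in s.items() if k in('eef_pos','wrist_force','moment','finger_gap')})
p,d=optics.camera('scene');cv2.imwrite('pics/s5.png',cv2.resize(p[110:270,170:340,::-1],(680,600)))
print(arc(9.0,.1))
E
```

```text
{'eef_pos': array([541.431, 110.778,  39.975]), 'wrist_force': array([-5.68 ,  0.512, 12.23 ]), 'moment': array([-0.155,  0.819,  0.052]), 'finger_gap': np.float64(15.684)}
0 3.3 1.3 0 0; 0 6.6 2.2 0 0; 0 10.1 2.8 0 0; 0 13.6 3.1 0 0; 0 17.1 3.0 0 0; 0 20.5 2.6 0 0; 0 23.9 1.8 0 0; 0 27.3 0.7 0 0; 0 30.4 -0.8 0 0; 0 33.5 -2.5 0 0
```

View pics/s5.png

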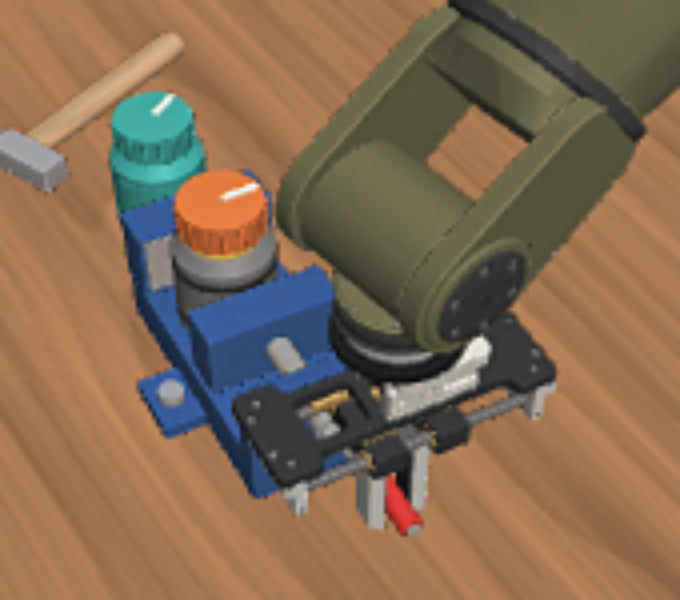

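The jaw has reached the barrel and is pushing it. I go on slowly and watch the tangential force.

jog_arm:
  deltas: "0 3.3 0.8 0 0; 0 6.6 1.7 0 0; 0 10.1 2.3 0 0; 0 13.6 2.6 0 0; 0 17.1 2.5 0 0; 0 20.5 2.1 0 0; 0 23.9 1.3 0 0; 0 27.3 0.2 0 0; 0 30.4 -1.3 0 0; 0 33.5 -3 0 0"

```text
clock: 7.9
eef_pos: [572.7, 108.4, 41.1]
eef_rot: [-3.136, 0.0, 1.485]
wrist_force: [-7.5, 5.5, -6.1]
finger_gap: 16.1
```

```bash
python3 - <<'E'
from h import *
s=manip.read_state();print({k:np.round(v,3) for k,v in s.items() if k in('eef_pos','wrist_force','moment','finger_gap')})
print(arc(10.0,.05))
E
```

```text
{'eef_pos': array([572.683, 108.356,  41.084]), 'wrist_force': array([-7.534,  5.497, -6.062]), 'moment': array([ 0.836,  1.295, -0.04 ]), 'finger_gap': np.float64(16.143)}
0 1.4 -1.0 0 0; 0 2.8 -2.0 0 0; 0 4.2 -3.2 0 0; 0 5.5 -4.4 0 0; 0 6.7 -5.6 0 0; 0 7.8 -6.9 0 0; 0 8.9 -8.3 0 0; 0 9.9 -9.7 0 0; 0 10.9 -11.2 0 0; 0 11.7 -12.7 0 0
```

jog_arm:
  deltas: "0 1.4 -1.0 0 0; 0 2.8 -2.0 0 0; 0 4.2 -3.2 0 0; 0 5.5 -4.4 0 0; 0 6.7 -5.6 0 0; 0 7.8 -6.9 0 0; 0 8.9 -8.3 0 0; 0 9.9 -9.7 0 0; 0 10.9 -11.2 0 0; 0 11.7 -12.7 0 0"
  squeeze: 50

```text
clock: 9.15
eef_pos: [585.0, 107.5, 52.8]
eef_rot: [-3.137, -0.0, 1.485]
wrist_force: [3.9, 6.3, -20.8]
finger_gap: 16.0
```

```bash
python3 - <<'E'
from h import *
s=manip.read_state();print({k:np.round(v,3) for k,v in s.items() if k in('eef_pos','wrist_force','moment','finger_gap')})
f=s['wrist_force'];ph=10.5;print('tang',f[0]*np.cos(ph)+f[2]*np.sin(ph),'rad out',f[0]*-np.sin(ph)+f[2]*np.cos(ph))
p,d=optics.camera('scene');cv2.imwrite('pics/s6.png',cv2.resize(p[110:270,170:340,::-1],(680,600)))
print(arc(10.5,.05))
E
```

```text
{'eef_pos': array([584.952, 107.478,  52.797]), 'wrist_force': array([  3.859,   6.306, -20.803]), 'moment': array([ 1.239, -0.806,  0.028]), 'finger_gap': np.float64(15.983)}
tang 16.465146021621827 rad out 13.28743191760002
0 0.8 -1.6 0 0; 0 1.5 -3.2 0 0; 0 2.1 -4.8 0 0; 0 2.7 -6.4 0 0; 0 3.2 -8.1 0 0; 0 3.5 -9.8 0 0; 0 3.8 -11.6 0 0; 0 4.1 -13.3 0 0; 0 4.2 -15.0 0 0; 0 4.2 -16.8 0 0
```

View pics/s6.png

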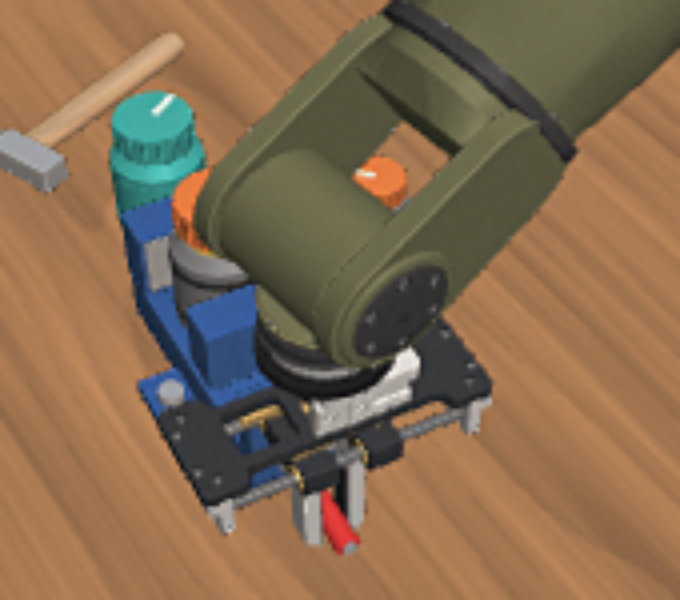

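Tangential effort is about 16 N, above the 14 N mark. I add a small margin and hold to read it statically.

jog_arm:
  deltas: "0 0.3 -0.8 0 0; 0 0.6 -1.6 0 0; 0 0.9 -2.4 0 0; 0 1.1 -3.2 0 0; 0 1.3 -4 0 0; 0 1.3 -4 0 0; 0 1.3 -4 0 0; 0 1.3 -4 0 0; 0 1.3 -4 0 0; 0 1.3 -4 0 0"
  squeeze: 55

```text
clock: 10.45
eef_pos: [586.9, 107.4, 56.6]
eef_rot: [-3.139, -0.001, 1.485]
wrist_force: [10.2, 6.1, -25.0]
finger_gap: 15.5
```

```bash
python3 - <<'E'
from h import *
s=manip.read_state();print({k:np.round(v,3) for k,v in s.items() if k in('eef_pos','wrist_force','moment','finger_gap')})
f=s['wrist_force'];ph=10.6;print('tang',f[0]*np.cos(ph)+f[2]*np.sin(ph),'rad out',f[0]*-np.sin(ph)+f[2]*np.cos(ph))
for n in ['scene','side']:
  p,d=optics.camera(n);cv2.imwrite(f'pics/{n}7.png',p[:,:,::-1]);np.savez(n+'7.npz',p=p,d=d)
E
```

```text
{'eef_pos': array([586.937, 107.376,  56.638]), 'wrist_force': array([ 10.218,   6.108, -25.013]), 'moment': array([ 1.331, -1.879,  0.076]), 'finger_gap': np.float64(15.515)}
tang 19.14411927875343 rad out 19.067252485185612
```

View pics/side7.png

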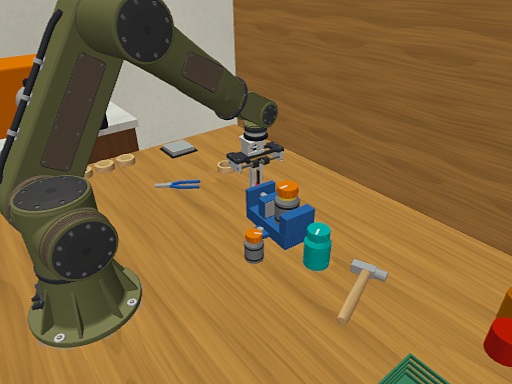

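```bash
python3 - <<'E'
from h import *
a=np.load('side7.npz');b=np.load('scene7.npz')
cv2.imwrite('pics/c7.png',np.hstack([cv2.resize(a['p'][165:255,230:335,::-1],(400,343),interpolation=3),cv2.resize(b['p'][130:240,190:290,::-1],(400,343),interpolation=3)]))
for n,z in (('side',a),('scene',b)):
    p,d=z['p'],z['d'];P=cloud(n,d)
    H,S,V=[cv2.cvtColor(p,cv2.COLOR_RGB2HSV)[...,i].astype(int) for i in range(3)]
    near=(d>0)&(abs(P[...,0]-550)<80)&(P[...,1]>-220)&(P[...,1]<30)
    bl=near&(H>100)&(H<125)&(S>120)&(P[...,2]>98)&(P[...,2]<112)
    k,l,st,ce=cv2.connectedComponentsWithStats(bl.astype(np.uint8),connectivity=4)
    for i in range(1,k):
        if st[i,4]>25: Q=P[l==i];r=cv2.minAreaRect(Q[:,:2].astype(np.float32));print(n,r)
    o=near&(P[...,2]>152)&(P[...,2]<175)&(P[...,1]<-30)
    Q=P[o];print(n,len(Q),np.median(Q[:,2]),cv2.minEnclosingCircle(Q[:,:2].astype(np.float32)))
E
```

```text
side ((527.3506469726562, -34.483497619628906), (33.04995346069336, 61.073055267333984), 88.78074645996094)
side ((535.5779418945312, -138.33770751953125), (36.11149597167969, 99.36214447021484), 84.47721862792969)
side 229 160.0981424248955 ((543.9434814453125, -87.70201873779297), 29.653446197509766)
scene ((569.1817626953125, -140.64710998535156), (32.15084457397461, 35.77891540527344), 84.354736328125)
scene ((569.7330932617188, -36.18450164794922), (33.354591369628906, 47.02518081665039), 86.90357208251953)
scene 65 161.2169619816455 ((556.6004638671875, -94.57913208007812), 25.279788970947266)
```

View pics/c7.png

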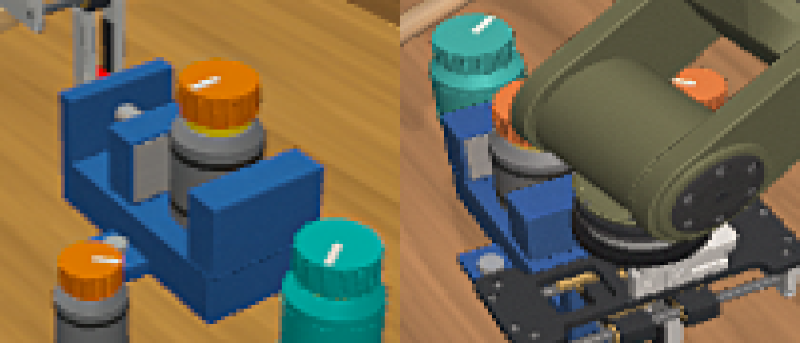

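Both jaws pinch the barrel: opening is about 70 mm and effort about 19 N. I give a slight extra tightening, easing the radial load as well.

jog_arm:
  deltas: "0 0.5 -0.4 0 0; 0 1 -0.8 0 0; 0 1.5 -1.2 0 0; 0 1.9 -1.5 0 0; 0 1.9 -1.5 0 0; 0 1.9 -1.5 0 0; 0 1.9 -1.5 0 0; 0 1.9 -1.5 0 0; 0 1.9 -1.5 0 0; 0 1.9 -1.5 0 0"

```text
clock: 11.8
eef_pos: [587.9, 107.2, 57.8]
eef_rot: [-3.136, -0.0, 1.485]
wrist_force: [4.1, 7.0, -23.1]
finger_gap: 15.7
```

```bash
python3 - <<'E'
from h import *
s=manip.read_state();print({k:np.round(v,3) for k,v in s.items() if k in('eef_pos','wrist_force','moment','finger_gap')})
f=s['wrist_force']
for ph in (10.5,10.6):print('tang',f[0]*np.cos(ph)+f[2]*np.sin(ph),'rad out',f[0]*-np.sin(ph)+f[2]*np.cos(ph))
E
```

```text
{'eef_pos': array([587.851, 107.228,  57.793]), 'wrist_force': array([  4.125,   7.007, -23.121]), 'moment': array([ 1.314, -0.712,  0.025]), 'finger_gap': np.float64(15.657)}
tang 18.378000023351174 rad out 14.62332945729085
tang 19.74608351518762 rad out 12.71553518677062
```

jog_arm:
  deltas: "0 0 0 0 50; 0 0 0 0 50; 0 0 0 0 50; 0 0 -20 0 50; 0 0 -60 0 50; 0 0 -100 0 60; 0 0 -140 0 80; 0 0 -165 0 80; 0 0 -165 0 80; 0 0 -165 0 80"

```text
clock: 13.05
eef_pos: [589.4, 106.4, 224.8]
eef_rot: [-3.14, 0.0, 1.485]
wrist_force: [0.3, 0.5, 0.2]
finger_gap: 80.1
```

```bash
python3 - <<'E'
from h import *
s=manip.read_state();print({k:np.round(v,3) for k,v in s.items() if k in('joints','eef_pos','eef_rot','wrist_force','finger_gap')})
for n in ['scene','side','wrist']:
  p,d=optics.camera(n);cv2.imwrite(f'pics/{n}8.png',p[:,:,::-1]);np.savez(n+'8.npz',p=p,d=d)
E
```

```text
{'joints': array([ 0.118,  0.407,  1.365, -0.   ,  1.371,  0.204]), 'eef_pos': array([589.375, 106.42 , 224.804]), 'eef_rot': array([-3.14 ,  0.   ,  1.485]), 'wrist_force': array([0.294, 0.499, 0.201]), 'finger_gap': np.float64(80.088)}
```

View pics/wrist8.png

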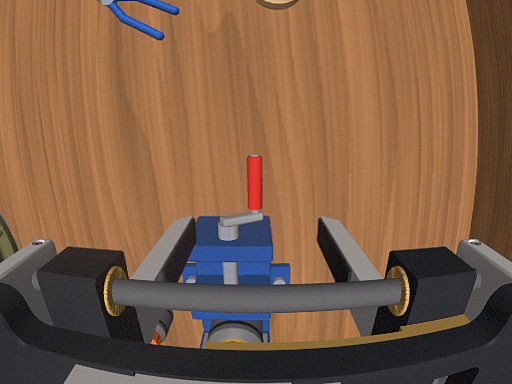

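View pics/scene8.png

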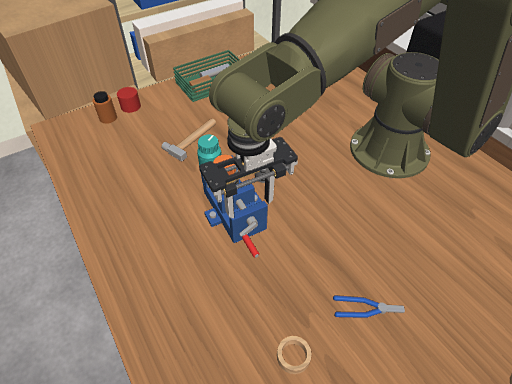

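The crank kept its place when released. Next: move towards the lid, turning the wrist to its anticlockwise end for the longest clockwise stroke.

```bash
python3 - <<'E'
from h import *
rel([589.4,106.4,224.8],1.485,[(590,-50,250,3.2)])
rel([590,-50,250],3.2,[(590,-50,250,3.8)])
z=np.load('side8.npz');p,d=z['p'],z['d'];P=cloud('side',d)
o=(P[...,2]>154)&(P[...,2]<172)&(abs(P[...,0]-545)<50)&(P[...,1]<-40)&(P[...,1]>-130)&(d>0)
H=cv2.cvtColor(p,cv2.COLOR_RGB2HSV)[...,0]
Q=P[o];print(len(Q),np.percentile(Q[:,2],[5,25,50,75,95]),cv2.minEnclosingCircle(Q[:,:2].astype(np.float32)))
E
```

```text
-155.8 14.0 -25.2 -1.715
-0.0 0.0 0.0 -0.600
211 [155.75203284 159.73091975 160.60181609 161.33232331 162.42753533] ((543.911376953125, -86.60877990722656), 29.610870361328125)
```

jog_arm:
  deltas: "-16 1.4 -5 -0.175 80; -32 2.8 -10 -0.35 80; -48 4.2 -15 -0.525 80; -64 5.6 -20 -0.7 80; -80 7 -25.2 -0.875 80; -96 8.6 -25.2 -1.05 80; -112 10 -25.2 -1.225 80; -128 11.5 -25.2 -1.4 80; -144 13 -25.2 -1.565 80; -155.8 14.0 -25.2 -1.715 80"

```text
clock: 14.45
eef_pos: [590.1, -50.6, 250.3]
eef_rot: [3.141, -0.001, -3.079]
wrist_force: [0.3, -0.1, 0.4]
finger_gap: 79.8
```

jog_arm:
  deltas: "0 0 0 -0.15 80; 0 0 0 -0.3 80; 0 0 0 -0.45 80; 0 0 0 -0.6 80; 0 0 0 -0.6 80; 0 0 0 -0.6 80; 0 0 0 -0.6 80; 0 0 0 -0.6 80; 0 0 0 -0.6 80; 0 0 0 -0.6 80"

```text
clock: 15.7
eef_pos: [590.3, -49.9, 251.2]
eef_rot: [3.142, -0.0, -2.484]
wrist_force: [-0.7, -1.0, -0.6]
finger_gap: 79.9
```

```bash
python3 - <<'E'
from h import *
import pickle
s=manip.read_state();print({k:np.round(v,3) for k,v in s.items() if k in('joints','eef_pos','eef_rot','wrist_force','finger_gap')})
p,d=optics.camera('wrist');cv2.imwrite('pics/w9.png',p[:,:,::-1]);pickle.dump((s,p),open('w9.pkl','wb'))
E
```

```text
{'joints': array([-0.146,  0.374,  1.348,  0.   ,  1.419, -2.375]), 'eef_pos': array([590.29 , -49.909, 251.151]), 'eef_rot': array([ 3.142, -0.   , -2.484]), 'wrist_force': array([-0.692, -0.958, -0.597]), 'finger_gap': np.float64(79.906)}
```

View pics/w9.png

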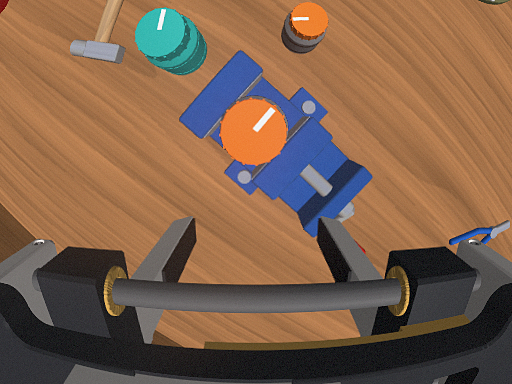

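The wrist view shows the orange lid top centred near (254,131), clear of the jaws, with its white line towards (270,114). The turquoise and small look-alikes at (163,40) and (308,22) stand clear.

```bash
python3 - <<'E'
from h import *
import pickle
s,p=pickle.load(open('w9.pkl','rb'))
def lidpix(p,box):
    H,S,V=[cv2.cvtColor(p,cv2.COLOR_RGB2HSV)[...,i].astype(int) for i in range(3)]
    m=((H>=5)&(H<17)&(S>190)&(V>225)).astype(np.uint8);u0,u1,v0,v1=box
    k=np.zeros_like(m);k[v0:v1,u0:u1]=m[v0:v1,u0:u1]
    k=cv2.morphologyEx(k,cv2.MORPH_CLOSE,np.ones((9,9)))
    c=max(cv2.findContours(k,cv2.RETR_EXTERNAL,cv2.CHAIN_APPROX_NONE)[0],key=cv2.contourArea)
    return cv2.fitEllipse(cv2.convexHull(c)),k
e,k=lidpix(p,(210,300,85,175));print(e)
im=p[:,:,::-1].copy();cv2.ellipse(im,e,(0,255,0),1)
ps=np.load('side8.npz')['p']
es,ks=lidpix(ps,(265,310,170,205));print(es)
ims=ps[:,:,::-1].copy();cv2.ellipse(ims,es,(0,255,0),1)
cv2.imwrite('pics/c9.png',np.hstack([cv2.resize(im[80:180,200:310],(400,364)),cv2.resize(ims[165:235,240:317],(400,364))]))
print('tri',tri(wray(s,*e[0]),ray('side',*es[0])))
for z in (158,160,162):print(z,onz(wray(s,*e[0]),z),onz(ray('side',*es[0]),z))
cc=[]
for t in np.linspace(0,2*np.pi,40,endpoint=False):
    th=np.radians(e[2]);a,b=e[1][0]/2*np.cos(t),e[1][1]/2*np.sin(t)
    cc.append(onz(wray(s,e[0][0]+a*np.cos(th)-b*np.sin(th),e[0][1]+a*np.sin(th)+b*np.cos(th)),160)[:2])
print(cv2.minEnclosingCircle(np.float32(cc)))
w0,w1=onz(wray(s,256,128.5),160),onz(wray(s,272,111.5),160);print('line',w0,w1,np.degrees(np.arctan2(*(w1-w0)[1::-1])))
E
```

```text
((253.08555603027344, 131.21636962890625), (66.307373046875, 67.33535766601562), 74.83477783203125)Traceback (most recent call last):
  File "<stdin>", line 14, in <module>
  File "<stdin>", line 9, in lidpix
ValueError: max() iterable argument is empty
```

```bash
python3 - <<'E'
from h import *
import pickle
s,p=pickle.load(open('w9.pkl','rb'))
e=((253.09,131.22),(66.3,67.3),75)
z=np.load('side8.npz');ps=z['p']
print(ps[183:206:2,287].tolist())
H,S,V=[cv2.cvtColor(ps,cv2.COLOR_RGB2HSV)[...,i].astype(int) for i in range(3)]
m=np.zeros(V.shape,np.uint8);m[170:206,265:312]=(((H>=5)&(H<20)&(S>200)&(V>215))|((S<90)&(V>200)))[170:206,265:312]
c=max(cv2.findContours(m,cv2.RETR_EXTERNAL,cv2.CHAIN_APPROX_NONE)[0],key=cv2.contourArea) if m.any() else None
es=cv2.fitEllipse(cv2.convexHull(c));print(es)
im=p[:,:,::-1].copy();cv2.ellipse(im,e,(0,255,0),1)
ims=ps[:,:,::-1].copy();ims=cv2.resize(ims[165:235,240:317],(400,364));k=400/77
cv2.ellipse(ims,(((es[0][0]-240+.5)*k,(es[0][1]-165+.5)*k),(es[1][0]*k,es[1][1]*k),es[2]),(0,255,0),1)
cv2.imwrite('pics/c9.png',np.hstack([cv2.resize(im[80:180,200:310],(400,364)),ims]))
print('tri',tri(wray(s,*e[0]),ray('side',*es[0])))
for z in (158,160,162):print(z,onz(wray(s,*e[0]),z),onz(ray('side',*es[0]),z))
cc=[]
for t in np.linspace(0,2*np.pi,40,endpoint=False):
    cc.append(onz(wray(s,e[0][0]+33.4*np.cos(t),e[0][1]+33.4*np.sin(t)),160)[:2])
print(cv2.minEnclosingCircle(np.float32(cc)))
w0,w1=onz(wray(s,256,128.5),160),onz(wray(s,272,111.5),160);print('line',w0,w1,np.degrees(np.arctan2(*(w1-w0)[1::-1])))
E
```

```text
[[213, 112, 0], [204, 166, 139], [214, 110, 0], [215, 116, 0], [160, 78, 0], [162, 79, 0], [160, 79, 0], [158, 75, 0], [177, 156, 0], [113, 114, 130], [112, 112, 113], [98, 99, 98]]
((286.1517639160156, 187.0147247314453), (3.8566081523895264, 11.404733657836914), 79.42134094238281)
tri (array([543.51240268, -86.79176824, 155.42701079]), np.float64(1.4804160222230671))
158 [543.94479394 -87.34903978 158.        ] [539.90462276 -89.58200448 158.        ]
160 [543.85537034 -87.39480758 160.        ] [537.53734079 -92.12561669 160.        ]
162 [543.76594674 -87.44057539 162.        ] [535.17005881 -94.6692289  162.        ]
((543.98974609375, -87.30521392822266), 28.92462730407715)
line [540.47963802 -86.85621281 160.        ] [520.52800376 -85.06116801 160.        ] 174.85895114965854
```

View pics/c9.png

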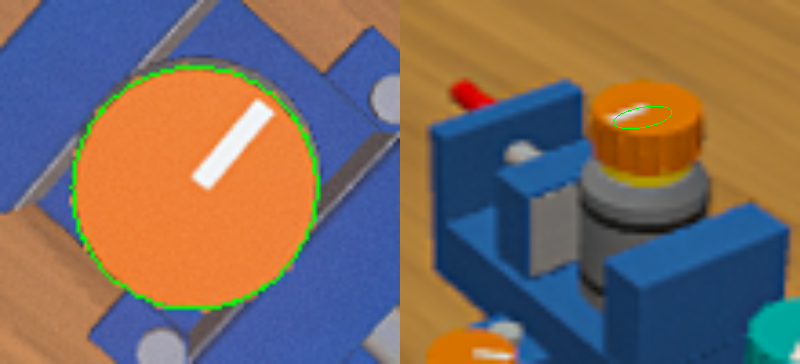

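```bash
python3 - <<'E'
from h import *
import pickle
s,p=pickle.load(open('w9.pkl','rb'))
for uv in [(286.9,185.1),(286.9,184.5)]:
  print('tri',tri(wray(s,253.09,131.22),ray('side',*uv)))
rel([590,-50,250],3.8,[(543.9,-87.4,153,3.8),(543.9,-87.4,200,3.8)])
E
```

```text
tri (array([543.95434812, -87.5920874 , 161.6741506 ]), np.float64(0.47104814542108375))
tri (array([543.8576596 , -87.62687348, 163.60627784]), np.float64(0.4431254113377487))
59.3 -1.4 97.0 -0.000
59.3 -1.4 50.0 -0.000
```

jog_arm:
  deltas: "20 -0.5 10 0 80; 40 -1 20 0 80; 59 -1.4 32 0 80; 59 -1.4 50 0 80; 59 -1.4 70 0 80; 59 -1.4 88 0 80; 59 -1.4 96 0 80; 59 -1.4 96 0 50; 59 -1.4 96 0 40; 59 -1.4 96 0 40"
  squeeze: 20

```text
clock: 17.0
eef_pos: [545.3, -87.7, 156.2]
eef_rot: [-3.139, 0.001, -2.483]
wrist_force: [2.5, -4.9, -0.1]
finger_gap: 57.2
```

jog_arm:
  deltas: "0 0 0 0 40; 0 0 0 0 40; 0 0 0 0 40; 0 0 0 0 40; 0 0 0 0 40; 0 0 0 0 40; 0 0 0 0 40; 0 0 0 0 40; 0 0 0 0 40; 0 0 0 0 40"
  squeeze: 45

```text
clock: 18.25
eef_pos: [545.3, -87.7, 156.1]
eef_rot: [-3.139, 0.001, -2.484]
wrist_force: [2.5, -4.0, 0.7]
finger_gap: 57.3
```

```bash
python3 - <<'E'
from h import *
s=manip.read_state();print({k:np.round(v,3) for k,v in s.items() if k in('joints','eef_pos','eef_rot','wrist_force','moment','finger_gap')})
for n in ['scene','side']:
  p,d=optics.camera(n);np.savez(n+'10.npz',p=p,d=d)
  c=p[120:250,170:290] if n=='scene' else p[140:270,220:340]
  globals()[n]=cv2.resize(c[:,:,::-1],(400,433),interpolation=3)
cv2.imwrite('pics/c10.png',np.hstack([scene,side]))
E
```

```text
{'joints': array([-2.260e-01,  3.630e-01,  1.591e+00, -1.000e-03,  1.185e+00,
       -2.454e+00]), 'eef_pos': array([545.25 , -87.736, 156.126]), 'eef_rot': array([-3.139e+00,  1.000e-03, -2.484e+00]), 'wrist_force': array([ 2.546, -3.98 ,  0.694]), 'moment': array([-0.66 , -0.517,  0.006]), 'finger_gap': np.float64(57.258)}
```

View pics/c10.png

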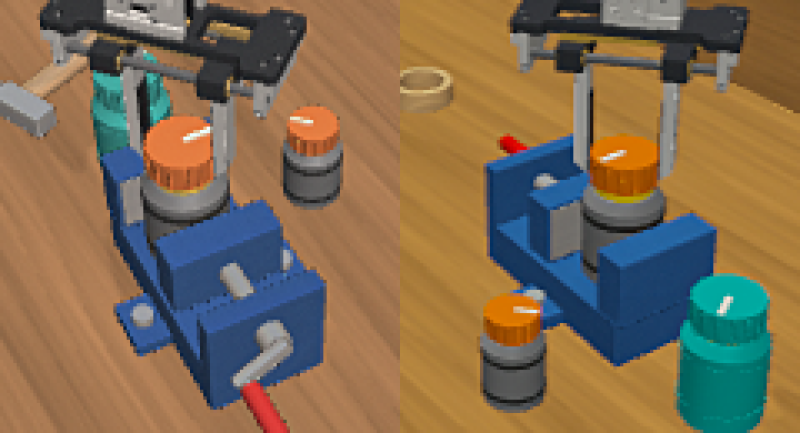

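The lid is gripped at 57.3 mm with the barrel clamped and upright. Now I screw clockwise (+twist), following 1.5 mm/rad down.

jog_arm:
  deltas: "0 -0.8 0.2 0.12 40; 0 -0.8 0.4 0.24 40; 0 -0.8 0.5 0.36 40; 0 -0.8 0.7 0.48 40; 0 -0.8 0.9 0.6 40; 0 -0.8 1.1 0.72 40; 0 -0.8 1.3 0.84 40; 0 -0.8 1.4 0.96 40; 0 -0.8 1.6 1.08 40; 0 -0.8 1.8 1.2 40"

```text
clock: 19.6
eef_pos: [545.5, -87.9, 154.3]
eef_rot: [3.141, 0.002, 2.596]
wrist_force: [1.0, -0.6, 2.1]
finger_gap: 57.3
```

```bash
cat > chk.py <<'E'
import sys
from h import *
s=manip.read_state();print({k:np.round(v,3) for k,v in s.items() if k in('joints','eef_pos','eef_rot','wrist_force','moment','finger_gap')})
for n in ['scene','side']:
  p,d=optics.camera(n);np.savez(n+sys.argv[1]+'.npz',p=p,d=d)
  c=p[140:230,190:270] if n=='scene' else p[160:250,250:330]
  globals()[n]=cv2.resize(c[:,:,::-1],(400,450),interpolation=3)
cv2.imwrite(f'pics/c{sys.argv[1]}.png',np.hstack([scene,side]))
E
python3 chk.py 11
```

```text
{'joints': array([-0.226,  0.366,  1.591, -0.   ,  1.183, -1.251]), 'eef_pos': array([545.488, -87.89 , 154.282]), 'eef_rot': array([3.141e+00, 2.000e-03, 2.596e+00]), 'wrist_force': array([ 0.987, -0.636,  2.06 ]), 'moment': array([-0.071, -0.238,  0.342]), 'finger_gap': np.float64(57.253)}
```

View pics/c11.png

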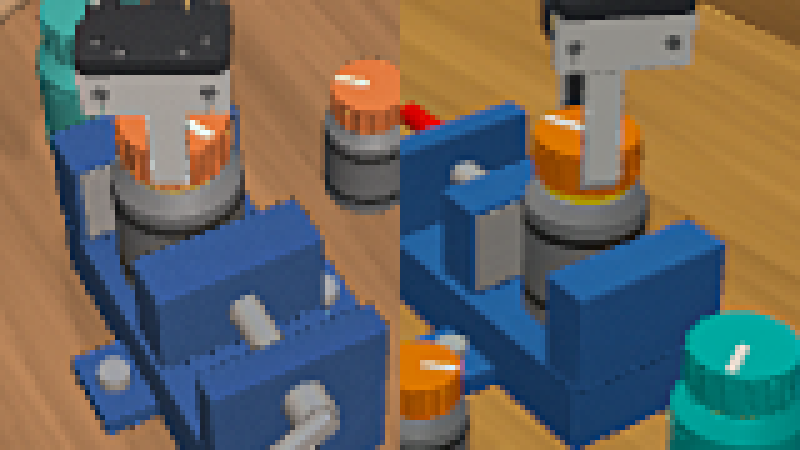

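The lid turns with the gripper, twist 0.34 N·m (its drag), Fz small, and the barrel is steady. I continue.

jog_arm:
  deltas: "0 0 0.2 0.12 40; 0 0 0.4 0.24 40; 0 0 0.5 0.36 40; 0 0 0.7 0.48 40; 0 0 0.9 0.6 40; 0 0 1.1 0.72 40; 0 0 1.3 0.84 40; 0 0 1.4 0.96 40; 0 0 1.6 1.08 40; 0 0 1.8 1.2 40"

```text
clock: 20.95
eef_pos: [545.5, -88.0, 152.4]
eef_rot: [3.14, 0.001, 1.399]
wrist_force: [1.9, -1.9, 3.3]
finger_gap: 57.6
```

```bash
python3 chk.py 12
```

```text
{'joints': array([-0.226,  0.368,  1.593, -0.   ,  1.179, -0.055]), 'eef_pos': array([545.485, -88.035, 152.407]), 'eef_rot': array([3.140e+00, 1.000e-03, 1.399e+00]), 'wrist_force': array([ 1.885, -1.866,  3.31 ]), 'moment': array([-0.412, -0.212,  0.309]), 'finger_gap': np.float64(57.568)}
```

jog_arm:
  deltas: "0 0 0.1 0.1 40; 0 0 0.3 0.2 40; 0 0 0.4 0.3 40; 0 0 0.6 0.4 40; 0 0 0.7 0.5 40; 0 0 0.9 0.6 40; 0 0 1 0.7 40; 0 0 1.2 0.8 40; 0 0 1.3 0.9 40; 0 0 1.5 1.0 40"

```text
clock: 22.3
eef_pos: [545.4, -88.1, 150.8]
eef_rot: [3.14, -0.001, 0.402]
wrist_force: [0.5, -3.5, 4.6]
finger_gap: 57.2
```

```bash
python3 chk.py 13
```

```text
{'joints': array([-2.260e-01,  3.690e-01,  1.595e+00, -1.000e-03,  1.176e+00,
        9.430e-01]), 'eef_pos': array([545.376, -88.073, 150.805]), 'eef_rot': array([ 3.14e+00, -1.00e-03,  4.02e-01]), 'wrist_force': array([ 0.527, -3.504,  4.644]), 'moment': array([-0.634, -0.039,  0.261]), 'finger_gap': np.float64(57.233)}
```

View pics/c13.png

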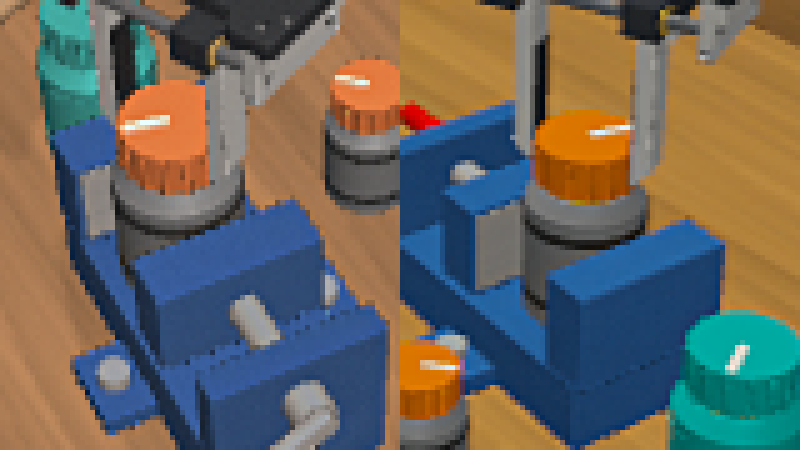

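jog_arm:
  deltas: "0 0 0.1 0.06 40; 0 0 0.1 0.12 40; 0 0 0.2 0.18 40; 0 0 0.3 0.24 40; 0 0 0.4 0.3 40; 0 0 0.5 0.36 40; 0 0 0.6 0.42 40; 0 0 0.7 0.48 40; 0 0 0.8 0.54 40; 0 0 0.9 0.6 40"

```text
clock: 23.65
eef_pos: [544.8, -87.8, 149.8]
eef_rot: [3.141, 0.0, -0.195]
wrist_force: [-23.3, 3.3, 13.9]
finger_gap: 57.4
```

```bash
python3 chk.py 14
```

```text
{'joints': array([-2.260e-01,  3.700e-01,  1.596e+00, -1.000e-03,  1.176e+00,
        1.540e+00]), 'eef_pos': array([544.763, -87.827, 149.813]), 'eef_rot': array([ 3.141,  0.   , -0.195]), 'wrist_force': array([-23.349,   3.26 ,  13.912]), 'moment': array([ 0.577,  4.632, -0.306]), 'finger_gap': np.float64(57.383)}
```

View pics/c14.png

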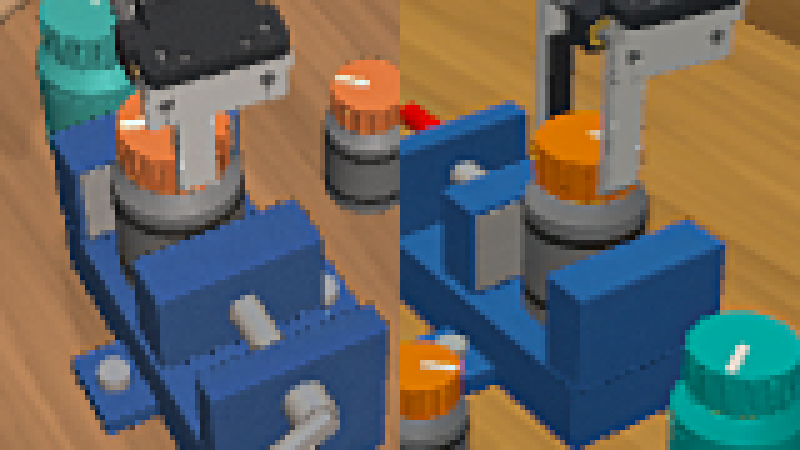

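```bash
python3 - <<'E'
import numpy as np,cv2
for n in ('scene','side'): cv2.imwrite(f'pics/{n}14.png',np.load(n+'14.npz')['p'][:,:,::-1])
E
```

```text
(no output)
```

View pics/scene14.png

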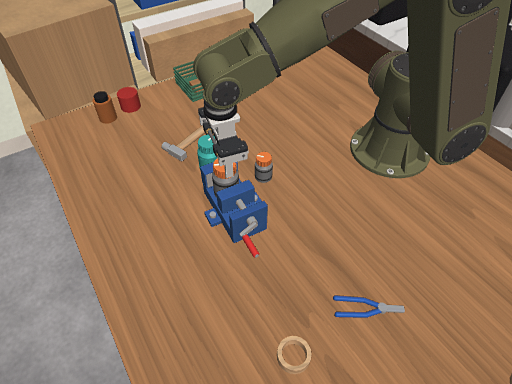

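View pics/side14.png

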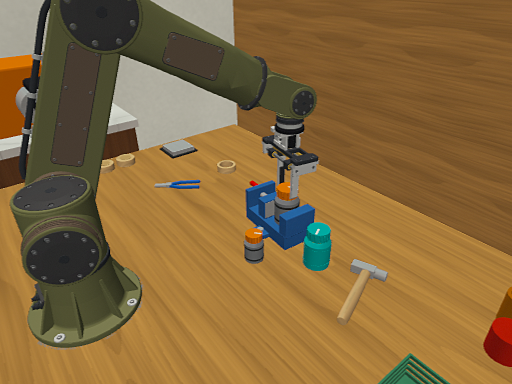

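Scene view: the white line at (190–196,165) barely changed since the last look while the gripper turned on, so the lid is probably at its stop and the pads slipped, with a 23 N side force. I release and look from above.

jog_arm:
  deltas: "0 0 0 0 60; 0 0 0 0 75; 0 0 0 0 80; 0 0 0 0 80; 0 0 -25 0 80; 0 0 -50 0 80; -20 0 -75 0 80; -40 0 -98 0 80; -60 0 -98 0 80; -60 0 -98 0 80"

```text
clock: 25.0
eef_pos: [485.8, -75.7, 247.6]
eef_rot: [3.142, -0.001, -0.2]
wrist_force: [0.1, -0.6, 0.6]
finger_gap: 80.1
```

jog_arm:
  deltas: "0 0 0 0 80; 0 0 0 0 80; 0 0 0 0 80; 0 0 0 0 80; 0 0 0 0 80; 0 0 0 0 80; 0 0 0 0 80; 0 0 0 0 80; 0 0 0 0 80; 0 0 0 0 80"

```text
clock: 26.25
eef_pos: [486.2, -75.8, 247.1]
eef_rot: [3.142, 0.0, -0.2]
wrist_force: [-0.4, 0.7, 0.3]
finger_gap: 79.5
```

```bash
python3 chk.py 15; python3 - <<'E'
from h import *
import pickle
s=manip.read_state();p,d=optics.camera('wrist');pickle.dump((s,p),open('w15.pkl','wb'));cv2.imwrite('pics/w15.png',p[:,:,::-1])
E
```

```text
{'joints': array([-0.229,  0.148,  1.641, -0.   ,  1.352,  1.542]), 'eef_pos': array([486.162, -75.804, 247.143]), 'eef_rot': array([ 3.142,  0.   , -0.2  ]), 'wrist_force': array([-0.366,  0.653,  0.261]), 'moment': array([-0.008,  0.081,  0.001]), 'finger_gap': np.float64(79.504)}
```

View pics/w15.png

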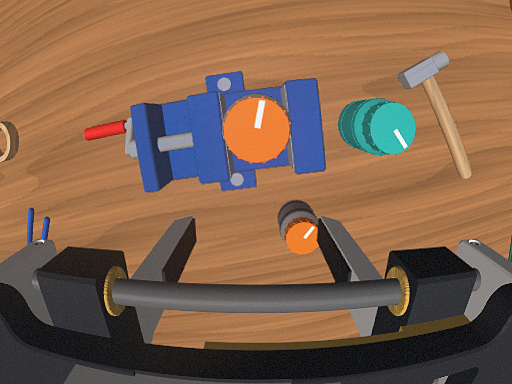

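View pics/c15.png

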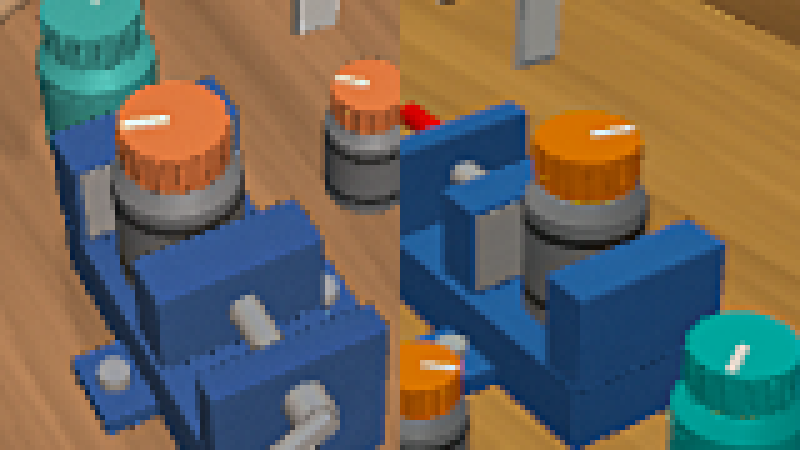

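```bash
python3 - <<'E'
from h import *
import pickle
out={}
for f,box in (('w9',(210,300,85,175)),('w15',(210,300,85,175))):
    s,p=pickle.load(open(f+'.pkl','rb'));u0,u1,v0,v1=box
    H,S,V=[cv2.cvtColor(p,cv2.COLOR_RGB2HSV)[...,i].astype(int) for i in range(3)]
    m=np.zeros(V.shape,np.uint8);m[v0:v1,u0:u1]=((H>=5)&(H<17)&(S>190)&(V>225))[v0:v1,u0:u1]
    m=cv2.morphologyEx(m,cv2.MORPH_CLOSE,np.ones((9,9)))
    c=max(cv2.findContours(m,cv2.RETR_EXTERNAL,cv2.CHAIN_APPROX_NONE)[0],key=cv2.contourArea)
    e=cv2.fitEllipse(cv2.convexHull(c))
    inside=np.zeros_like(m);cv2.ellipse(inside,(e[0],(e[1][0]-6,e[1][1]-6),e[2]),1,-1)
    w=np.argwhere((inside>0)&(S<100)&(V>200))[:,::-1]
    for z in (155,161):
        W=np.array([onz(wray(s,*q),z)[:2] for q in w]);C=onz(wray(s,*e[0]),z)
        d=W.mean(0)-C[:2];a=np.linalg.svd(W-W.mean(0),full_matrices=False)[2][0];a=a*np.sign(a@d)
        R=[np.linalg.norm(onz(wray(s,*q[0]),z)-C) for q in c]
        print(f,z,'ell',np.round(e[0],1),np.round(e[1],1),'C',C.round(1),'R',np.percentile(R,50).round(2),'line ang',np.arctan2(a[1],a[0]).round(3))
ang=None
a=np.load('side15.npz');P=cloud('side',a['d'])
o=(P[...,2]>145)&(P[...,2]<172)&(abs(P[...,0]-545)<35)&(P[...,1]<-50)&(P[...,1]>-120)&(a['d']>0)
print(np.percentile(P[o][:,2],[50,75,90,95]))
b=np.load('side8.npz');P=cloud('side',b['d'])
o=(P[...,2]>145)&(P[...,2]<172)&(abs(P[...,0]-545)<35)&(P[...,1]<-50)&(P[...,1]>-120)&(b['d']>0)
print(np.percentile(P[o][:,2],[50,75,90,95]))
a=np.load('scene15.npz');P=cloud('scene',a['d'])
o=(P[...,2]>145)&(P[...,2]<172)&(abs(P[...,0]-545)<35)&(P[...,1]<-50)&(P[...,1]>-120)&(a['d']>0)
print('scene',np.percentile(P[o][:,2],[50,75,90,95]))
b=np.load('scene0.npz');P=cloud('scene',b['d'])
o=(P[...,2]>145)&(P[...,2]<172)&(abs(P[...,0]-545)<35)&(P[...,1]<-40)&(P[...,1]>-120)&(b['d']>0)
print('scene0',np.percentile(P[o][:,2],[50,75,90,95]))
E
```

```text
w9 155 ell [253.1 131.2] [66.3 67.3] C [546.7 -87.7 155. ] R 28.39 line ang 3.104
w9 161 ell [253.1 131.2] [66.3 67.3] C [546.4 -87.8 161. ] R 27.73 line ang 3.104
w15 155 ell [256.3 129.2] [66.2 67. ] C [544.6 -87.3 155. ] R 27.91 line ang -0.374
w15 161 ell [256.3 129.2] [66.2 67. ] C [544.9 -87.3 161. ] R 27.26 line ang -0.374
[155.2774013  156.03986174 156.60408469 156.85688862]
[160.1682449  161.13494257 161.81081199 162.192793  ]
scene [155.87652074 156.89434512 157.70397896 158.29304441]
scene0 [160.87756972 162.08338062 162.99622548 163.43926564]
```

The line turned 3.48 rad while the gripper turned 4.0 rad. The top sank 5.0 mm (5.2 mm expected) to z≈155.5 against 155 home, so the lid looks home. I regrasp and give a firm test twist to confirm.

jog_arm:
  deltas: "20 0 15 0 80; 40 0 30 0 80; 60 0 45 0 80; 60 0 65 0 80; 60 0 85 0 80; 60 0 97 0 80; 60 0 97 0 50; 60 0 97 0 40; 60 0 97 0 40; 60 0 97 0 40"
  squeeze: 30

```text
clock: 27.65
eef_pos: [545.3, -87.9, 150.9]
eef_rot: [3.141, -0.001, -0.2]
wrist_force: [-0.5, -1.6, 3.5]
finger_gap: 57.3
```

jog_arm:
  deltas: "0 0 0 0 40; 0 0 0 0 40; 0 0 0 0 40; 0 0 0 0.02 40; 0 0 0 0.04 40; 0 0 0 0.06 40; 0 0 0 0.08 40; 0 0 0 0.08 40; 0 0 0 0.08 40; 0 0 0 0.08 40"
  squeeze: 55

```text
clock: 28.9
eef_pos: [545.3, -88.0, 150.8]
eef_rot: [3.141, -0.001, -0.279]
wrist_force: [-0.0, -2.4, 5.3]
finger_gap: 56.9
```

```bash
python3 chk.py 16
```

```text
{'joints': array([-2.260e-01,  3.690e-01,  1.595e+00, -1.000e-03,  1.176e+00,
        1.624e+00]), 'eef_pos': array([545.307, -87.958, 150.789]), 'eef_rot': array([ 3.141e+00, -1.000e-03, -2.790e-01]), 'wrist_force': array([-0.034, -2.423,  5.275]), 'moment': array([-0.364,  0.168,  0.95 ]), 'finger_gap': np.float64(56.856)}
```

jog_arm:
  deltas: "0 0 0 0.02 40; 0 0 0 0.04 40; 0 0 0 0.06 40; 0 0 0 0.06 40; 0 0 0 0.06 40; 0 0 0 0.06 40; 0 0 0 0.06 40; 0 0 0 0.06 40; 0 0 0 0.06 40; 0 0 0 0.06 40"

```text
clock: 30.25
eef_pos: [545.3, -87.9, 150.7]
eef_rot: [3.141, -0.001, -0.337]
wrist_force: [0.5, -2.0, 5.3]
finger_gap: 56.9
```

```bash
python3 chk.py 17
```

```text
{'joints': array([-2.260e-01,  3.700e-01,  1.595e+00, -1.000e-03,  1.176e+00,
        1.683e+00]), 'eef_pos': array([545.308, -87.907, 150.749]), 'eef_rot': array([ 3.141e+00, -1.000e-03, -3.370e-01]), 'wrist_force': array([ 0.516, -2.02 ,  5.258]), 'moment': array([-0.463,  0.199,  2.037]), 'finger_gap': np.float64(56.933)}
```

The twist rose to 2.04 N·m against 0.3 N·m drag, so the lid is hard against the stop. I release and inspect.

jog_arm:
  deltas: "0 0 0 -0.03 40; 0 0 0 -0.06 50; 0 0 0 -0.06 75; 0 0 0 -0.06 80; 0 0 -25 0 80; 0 0 -50 0 80; -20 0 -75 0 80; -40 0 -97 0 80; -60 0 -97 0 80; -60 0 -97 0 80"

```text
clock: 31.6
eef_pos: [488.0, -67.4, 247.4]
eef_rot: [-3.141, -0.0, -0.34]
wrist_force: [0.7, -0.4, 0.7]
finger_gap: 80.3
```

jog_arm:
  deltas: "0 0 0 0 80; 0 0 0 0 80; 0 0 0 0 80; 0 0 0 0 80; 0 0 0 0 80; 0 0 0 0 80; 0 0 0 0 80; 0 0 0 0 80; 0 0 0 0 80; 0 0 0 0 80"

```text
clock: 32.85
eef_pos: [488.4, -67.7, 247.2]
eef_rot: [3.142, -0.0, -0.34]
wrist_force: [0.1, -0.3, -0.8]
finger_gap: 79.7
```

```bash
python3 chk.py 18; python3 - <<'E'
from h import *
s=manip.read_state();p,d=optics.camera('wrist');cv2.imwrite('pics/w18.png',p[:,:,::-1])
H,S,V=[cv2.cvtColor(p,cv2.COLOR_RGB2HSV)[...,i].astype(int) for i in range(3)]
u0,u1,v0,v1=(205,305,80,180)
m=np.zeros(V.shape,np.uint8);m[v0:v1,u0:u1]=((H>=5)&(H<17)&(S>190)&(V>225))[v0:v1,u0:u1]
m=cv2.morphologyEx(m,cv2.MORPH_CLOSE,np.ones((9,9)))
c=max(cv2.findContours(m,cv2.RETR_EXTERNAL,cv2.CHAIN_APPROX_NONE)[0],key=cv2.contourArea)
e=cv2.fitEllipse(cv2.convexHull(c));ins=np.zeros_like(m);cv2.ellipse(ins,(e[0],(e[1][0]-6,e[1][1]-6),e[2]),1,-1)
w=np.argwhere((ins>0)&(S<100)&(V>200))[:,::-1];W=np.array([onz(wray(s,*q),155)[:2] for q in w]);C=onz(wray(s,*e[0]),155)
a=np.linalg.svd(W-W.mean(0),full_matrices=False)[2][0];a=a*np.sign(a@(W.mean(0)-C[:2]));print('line',np.arctan2(a[1],a[0]),C)
for n in('side','scene'):
    z=np.load(n+'18.npz');P=cloud(n,z['d']);o=(P[...,2]>145)&(P[...,2]<172)&(abs(P[...,0]-545)<35)&(P[...,1]<-50)&(P[...,1]>-120)&(z['d']>0)
    print(n,np.percentile(P[o][:,2],[50,75,90]))
cv2.imwrite('pics/scene18.png',np.load('scene18.npz')['p'][:,:,::-1])
E
```

```text
{'joints': array([-0.212,  0.151,  1.638, -0.   ,  1.353,  1.699]), 'eef_pos': array([488.408, -67.729, 247.156]), 'eef_rot': array([ 3.142, -0.   , -0.34 ]), 'wrist_force': array([ 0.078, -0.267, -0.789]), 'moment': array([ 0.06 ,  0.142, -0.033]), 'finger_gap': np.float64(79.687)}
line -0.4230298434388048 [544.50223595 -87.47642252 155.        ]
side [154.96082333 155.77064116 156.41753247]
scene [155.89232748 156.93483651 157.76533072]
```

View pics/c18.png

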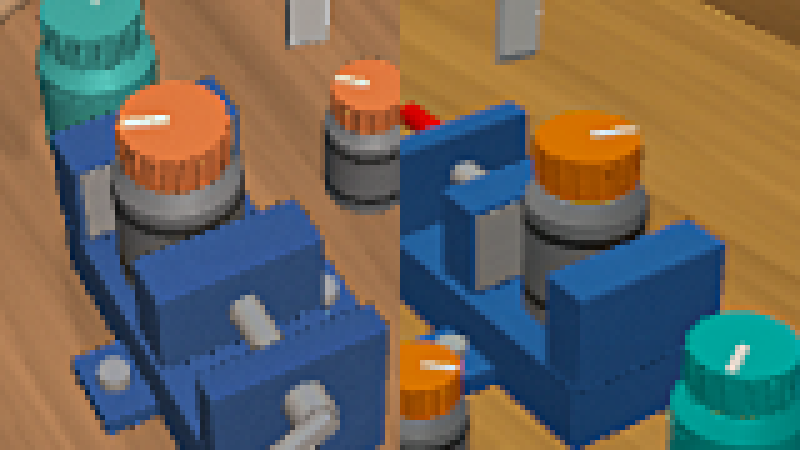

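View pics/scene18.png

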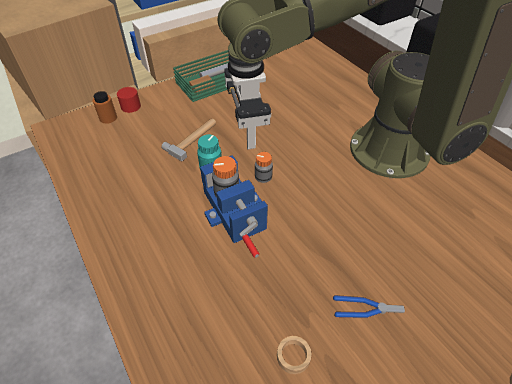

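The lid sits level at home height (z≈155), its line has barely moved (0.05 rad) under the test twist, the crank has stayed put, and the hammer, pliers and tape are where they were. The gripper is clear, so I hand in.

```bash
python3 -c "
from cell import workorder,manip
print(manip.read_state()['clock'],workorder.sign_off())"
```

```text
the job is handed in; nothing more can be done
33.0 None
```

I clamped the barrel in the vise, then screwed its lid down until it met the stop, and handed the job in at 33.0 s.

- **Vise:** I turned the crank about 9.5 rad, to a final angle of roughly 10.5. The effort at the handle was about 19 N when I let go, above the 14 N needed. The jaw opening measured 70.7 mm from one camera and about 72 mm from the other, against the 70 mm barrel.
- **Lid:** It turned about 3.5 rad clockwise and sank about 5 mm. On a fresh grip the twist rose to 2.0 N·m, against 0.3 N·m normal drag.
- **Last checks:** The lid top stands at 155–156 mm, where fully home is 155 mm. The barrel is upright and clamped, and the crank had not moved. The hammer, pliers and tape look untouched in the pictures, and the gripper was open and clear of everything.

**What did not go smoothly:**
- **Slipped pads:** When the lid first hit the stop, the finger pads slipped about 0.5 rad on it and the side force reached 23 N. I released and gripped again.
- **Test twist:** It moved the lid's line another 0.05 rad. I can't tell whether that was final seating, measurement error or a tiny turn of the barrel in the jaws.

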